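# Hold a sample block home against the dock's sprung plunger

### The arm

A 6-joint arm with a two-finger parallel gripper is mounted at the origin on the work surface. World frame = base frame: x ahead of the robot, y to its left, z up, the work surface at z = 0. Lengths are in m, angles in degrees, forces in N, time in s.
With the tool pointing down it reaches from about 0.325 to 0.85 m from the base axis. Payload 15.5 kg.
Tool frame: the origin (TCP) lies on the centre line of the jaws, within the pads' length; the fingertips stand 17 mm ahead of it and the grasp point (between the pads) lies 2 mm behind it; z points along the fingers, y is the line along which they close (so a half turn about z gives the same grasp; the last joint's range is limited). The gripper opens to 91 mm and grips with 3 to 60 N. Pads are 32 mm wide; open, the fingers measure 118 mm over their backs; the gripper's body (76 mm by 178 mm) begins 60 mm behind the grasp point.
Start: joints at [-70.789, 28.281, 77.091, -0, 74.628, -5.472], TCP at [0.261, -0.568, 0.231] pointing down, gripper open.
Joint ranges: [-166.48, 166.48], [-47.26, 123.95], [12.59, 153.08], [-70.14, 250.14], [6.76, 159.57], [-176.63, 176.63]. Speed limits (degrees/s): [108.29, 108.29, 147.25, 172.46, 172.46, 172.46].

### API

Orientations are given as [roll, pitch, yaw] about the fixed x, y, z axes, in that order (R = Rz(yaw) Ry(pitch) Rx(roll)).
In Python, from workcell import env, fingers, solver, cams, job, current_time_s, current_joint_pos, current_joint_vel, current_joint_torque, current_position, current_eef_rot, current_contact_force, current_ft_torque, current_width, current_grip_force gives the robot as it stands. Calls block until the motion is done:
- env.movep(position, orientation): joint-space move of the TCP to a pose.
- env.movel(position, orientation=None, feed=0.15): straight line of the TCP; orientation=None keeps the orientation; feed is the mean speed in m/s.
- env.goto_joints(angles): joint-space move.
- fingers.let_go() and fingers.grab(grasp_force=None): open the fingers fully, or close them until they stop; grasp_force is the grip in N (None keeps the last).
- env.wait(seconds).
- solver.inverse_kinematics(position, orientation): joint angles nearest the present ones, or None.
- cams.get_image(name): name is "scene" or "side" or "wrist"; returns a dict with "img" (384x512x3 uint8, red, green, blue), "range_z" (384x512 float32, m along the optical axis (not along the pixel's ray), 0 where there is no reading), "mtx" (3x3 intrinsics, pixels), "view" (4x4, takes a point from world to camera coordinates); the wrist camera has in their place "mount" (4x4, takes a point from camera to tool coordinates, whose origin is the TCP and whose axes are the flange's). Camera axes: x right, y down, z forward; pixel columns grow to the right and rows downward; lengths in m; the calibration is good to about 2 mm. The wrist camera is an equidistant fisheye: a pixel r from the principal point sees the ray r / f radians off the axis. A picture is of the moment at which its call begins: read the wrist's pose just before it.
A pose or a line that the arm cannot do raises env.IKError and nothing moves.
- job.sign_off(): hands the job in; it is judged then, once.
Readings, each from a call of its own:
- current_time_s(): time.
- current_joint_pos(): joint angles.
- current_joint_vel(): joint speeds.
- current_joint_torque(): joint torques, N m.
- current_position(): TCP position.
- current_eef_rot(): TCP orientation.
- current_contact_force(): force on the tool from outside, world axes, zero at the start.
- current_ft_torque(): the same for the moment, N m.
- current_width(): finger opening in m.
- current_grip_force(): force on a finger pad.
Only numpy, scipy, OpenCV 4.12 (cv2) and the standard library are available. Lean on these libraries where they do the work, as an engineer would, in place of code of your own. Each camera call takes 0.05 s, during which the arm holds its last target. There are 200 camera calls.

### The job

Pick up the metal sample block by its tall square post, set it down flat in the dock's channel with its long side along the channel, and slide it against the sprung plunger until it is fully home, square against both steel stop posts. Press firmly but do not ram it, leave everything else where it is, and finish while still holding the block pressed home: the spring throws it back if you let go.

Things in the scene. Friction and masses are not known exactly. Their poses are not given: they have to be found in the camera images.
- block: The aluminium sample block, 78 (x) x 58 (y) x 26 mm high, wells and 3 mm white tube caps on top, 0.35 kg. A black square post, 22 x 22 mm, stands on its centre, 26 to 67 mm above its underside. Same after half a turn. Origin: centre of its underside; x along its long side, z up. Starts on the work surface. The other metal block has a short round knob instead.
- block_post (a point): Grip point on the block's square post, on its axis, 50 mm above the block's underside (24 mm above the block's top). Axes as the block's.
- dock: Grey base plate 200 (x) x 110 (y) x 12 mm, fixed on the work surface, an open-topped channel along its x. Origin: centre of its underside; +x is the pushing direction, away from the robot give or take 20 degrees. Rails x -97 to +33 mm, 64 mm clear between them up to 12 mm above the channel floor, then flaring outward to 36 mm above the work surface. Blue spring housing at the +x end, 52 mm high.
- dock_load (a point): Point on the channel floor, 12 mm above the work surface, on the channel's middle line 33 mm before (-x of) the dock's origin; axes as the dock's. A block set down with the centre of its underside here lies between the rails, its leading face 24 mm short of the plunger's nose.
- dock_stop: Hard stop: two fixed steel posts 13 mm wide, 22.5 mm either side of the channel's middle, tops 50 mm above the work surface, the plunger between them. Origin: on the channel floor midway between them, in the plane of their faces towards the channel, 45 mm ahead (+x) of the dock's origin; axes as the dock's. Home: the block's 58 mm face touches both, its centre 39 mm before this origin.
- plunger (a joint): Sprung plunger: round brass nose 18 mm across, axis 14 mm above the channel floor, sliding along the dock's +x as it is pressed. 0 at rest (nose 15 mm before the stop faces), about 0.015 m with the block home. It pushes back with 4 N at rest, rising 0.4 N per mm to 10 N at home. It never latches.
- knob_block: A bystander: square aluminium block 70 x 70 x 26 mm with a short round black knob, 24 mm across and 16 mm high. Origin: centre of its underside. Leave it alone.
- tube_rack: A bystander: open green rack 85 x 125 x 40 mm with tubes, far side of the surface. Origin: centre of its underside.
- tip_box: A bystander: clear box with a blue lid, 87 x 122 x 68 mm. Origin: centre of its underside.
- wash_bottle: A bystander: white bottle, 64 mm across, 160 mm high. Origin: centre of its underside.
- vial: A bystander: small amber vial, 26 mm across, 45 mm high. Origin: centre of its underside.
- jar: A bystander: low glass jar, 52 mm across, 55 mm high. Origin: centre of its underside.
- beaker: A bystander: clear open beaker, 72 mm across, 80 mm high. Origin: centre of its underside.
Things that resemble listed ones, but are neither listed nor needed, are in the scene too. What is shaped like the dock but pink or purple is not meant.

How it is judged:
By the outcome, as a careful person would: the job done as asked, in the order asked, and still so for the second after the job is handed in, while the arm keeps its last pose, push and grip.
It also fails if it takes over 48 s, if anything falls off the work surface, if the arm or the gripper's body presses on something with over 40 N, if the wrist force passes 120 N, or if a joint passes its speed limit or range.

## Working session

There is one attempt and no reset: what is moved stays moved. The work goes in short steps, each a Python script; the robot and the scene stay as the last script left them, time stands still between calls to the robot, and variables do not carry over. Pictures are saved under pics/ and viewed, at most 10 in all, crops included, and the job is handed in when it is done.

```bash
mkdir -p pics; ls; cat > h.py <<'E'
import numpy as np, cv2
from workcell import *
def cap(n):
    d=cams.get_image(n); np.savez('%s.npz'%n,**{k:v for k,v in d.items()}); return d
def cloud(d):
    K=np.array(d['mtx']);z=d['range_z'];v,u=np.mgrid[:384,:512]
    P=np.stack([(u-K[0,2])/K[0,0]*z,(v-K[1,2])/K[1,1]*z,z,np.ones_like(z)],-1)
    W=P@np.linalg.inv(d['view']).T
    W=W[...,:3]; W[z==0]=np.nan
    return W
E
python3 - <<'E'
from h import *
for n in ['scene','side']:
    d=cap(n); cv2.imwrite('pics/%s1.png'%n,cv2.resize(d['img'][...,::-1],(800,600),interpolation=cv2.INTER_CUBIC)); print(np.linalg.inv(d['view'])[:3].round(3),d['mtx'][0][0])
print(current_time_s())
E
```

```text
pics
[[ 0.129  0.814 -0.567  1.081]
 [ 0.992 -0.097  0.085 -0.052]
 [ 0.015 -0.573 -0.82   0.851]] 367.3902462911151
[[-0.818 -0.31   0.485 -0.063]
 [-0.575  0.469 -0.67   0.841]
 [-0.02  -0.827 -0.562  0.762]] 485.7793790259225
0.1
```

View pics/scene1.png

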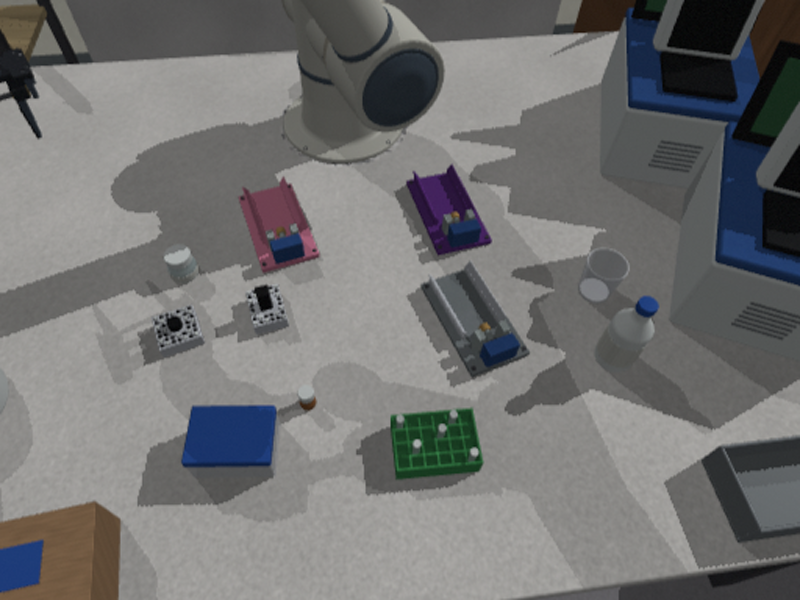

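View pics/side1.png

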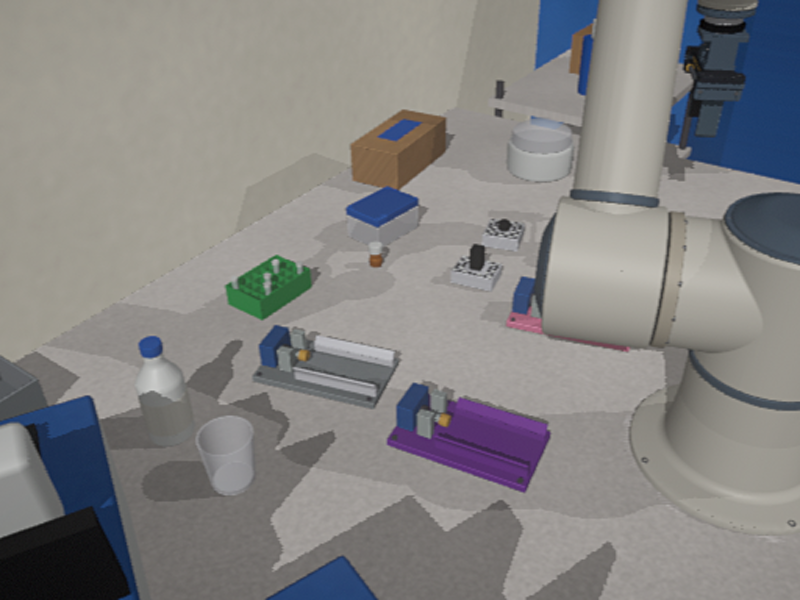

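The tall-post block is at about (267,308) in the scene view (dark post at (263,297)). The grey dock is at about (475,318), with its housing at (500,348), and +x points away from the robot. The knob block is at (177,328).

```bash
python3 - <<'E'
from h import *
for n,rb,rd in [('scene',(235,275,300,345),(405,250,540,385)),('side',(440,235,515,300),(240,310,410,415))]:
    d=np.load(n+'.npz'); W=cloud(d)
    s=.64
    for nm,r in (('block',rb),('dock',rd)):
        a=[int(x*s) for x in r]; P=W[a[1]:a[3],a[0]:a[2]].reshape(-1,3); P=P[~np.isnan(P[:,0])]
        print(n,nm,'table z',np.percentile(P[:,2],[2,20,50,90,99]).round(4))
        for lo,hi in ([(.015,.034),(.045,.075)] if nm=='block' else [(.006,.06),(.006,.018),(.028,.04),(.045,.06)]):
            Q=P[(P[:,2]>lo)&(P[:,2]<hi)]
            if len(Q)>4:
                c,wh,an=cv2.minAreaRect((Q[:,:2]*1000).astype(np.float32)); print(lo,hi,len(Q),np.round(c,1),np.round(wh,1),round(an,1),Q[:,2].mean().round(4),np.median(Q,0).round(4))
I=[]
for n,c in (('scene',(150,170,200,220)),('scene',(260,160,350,245)),):
    im=np.load(n+'.npz')['img'][c[1]:c[3],c[0]:c[2],::-1]; I.append(cv2.resize(im,(390,390)))
cv2.imwrite('pics/crop1.png',np.hstack(I))
E
```

```text
scene block table z [-0.0023 -0.0002  0.0016  0.0293  0.068 ]
0.015 0.034 448 [ 504.8 -176.3] [79.9 57.8] 10.7 0.0266 [ 0.5179 -0.1709  0.0268]
0.045 0.075 98 [ 505. -176.] [23.9 21.5] 8.8 0.0629 [ 0.5123 -0.1749  0.0663]
scene dock table z [-0.002   0.      0.002   0.0286  0.0531]
0.006 0.06 2597 [555.  127.5] [264.7 192.7] 22.1 0.0221 [0.5735 0.1757 0.0143]
0.006 0.018 1596 [555.5 127.4] [264.8 192.5] 22.4 0.0128 [0.5584 0.1646 0.0128]
0.028 0.04 400 [563.6 179.8] [197.  88.] 15.8 0.0336 [0.5677 0.1947 0.0339]
0.045 0.06 306 [631.9 198. ] [53.9 58.6] 16.3 0.0516 [0.642  0.2006 0.0519]
side block table z [-0.003  -0.0008  0.0013  0.0281  0.0663]
0.015 0.034 462 [ 514.5 -225.1] [ 79.1 168.5] 12.5 0.0242 [ 0.5032 -0.172   0.025 ]
0.045 0.075 102 [ 458.1 -138.8] [ 29.1 145.1] 52.2 0.059 [ 0.5007 -0.1679  0.06  ]
side dock table z [-0.003  -0.0007  0.0019  0.0323  0.0522]
0.006 0.06 3195 [578.6 181. ] [400.3 152.8] 2.4 0.0222 [0.558  0.1922 0.0151]
0.006 0.018 1730 [615.5 182.5] [326.3 152.8] 2.4 0.0119 [0.545  0.1835 0.0118]
0.028 0.04 512 [523.4 172. ] [253.8 116.3] 2.1 0.033 [0.5721 0.1833 0.033 ]
0.045 0.06 357 [518.4 196.2] [282.6  66.3] 1.3 0.0505 [0.6287 0.2106 0.0509]
```

```bash
python3 - <<'E'
from h import *
print(current_eef_rot(),current_position())
for p,y in [((.505,-.176,.053),10.5),((.53,.16,.065),16)]:
    for o in (-90,90): 
        j=solver.inverse_kinematics(list(p),[180,0,y+o]); print(p,y+o,None if j is None else np.round(j,1))
d=cams.get_image('wrist'); print({k:np.round(v,3) for k,v in d.items() if k in('mtx','mount')})
# dock fit in scene and side clouds, grey dock only (y limits)
for n in ('scene','side'):
    P=cloud(np.load(n+'.npz')).reshape(-1,3); P=P[~np.isnan(P[:,0])]
    P=P[(abs(P[:,0]-.57)<.15)&(abs(P[:,1]-.18)<.12)&(P[:,2]<.06)&(P[:,2]>.008)]
    g=np.zeros((300,240),np.uint8); q=((P[:,:2]-[.42,.06])*1000).astype(int); g[q[:,0],q[:,1]]=255
    g=cv2.morphologyEx(g,cv2.MORPH_CLOSE,np.ones((7,7),np.uint8))
    k,l,s,c=cv2.connectedComponentsWithStats(g); i=1+np.argmax(s[1:,4]); 
    Q=P[l[q[:,0],q[:,1]]==i]; r=cv2.minAreaRect((Q[:,:2]*1000).astype(np.float32)); print(n,len(Q),r)
    H=Q[(Q[:,2]>.044)]; print('housing',cv2.minAreaRect((H[:,:2]*1000).astype(np.float32)))
E
```

```text
[-1.79938336e+02 -4.52053728e-03  2.46835342e+01] [ 0.26088734 -0.56761876  0.23038744]
(0.505, -0.176, 0.053) -79.5 [-25.6  35.2 100.   -0.   44.9 143.9]
(0.505, -0.176, 0.053) 100.5 [-25.6  35.2 100.    0.   44.9 -36.1]
(0.53, 0.16, 0.065) -74 [ 10.6  35.1  96.8  -0.   48.1 174.6]
(0.53, 0.16, 0.065) 106 [10.6 35.1 96.8 -0.  48.1 -5.4]
{'mtx': array([[297.319,   0.   , 258.731],
       [  0.   , 297.319, 197.162],
       [  0.   ,   0.   ,   1.   ]]), 'mount': array([[-0.   , -0.972, -0.236,  0.064],
       [ 1.   , -0.   ,  0.001,  0.001],
       [-0.001, -0.236,  0.972, -0.154],
       [ 0.   ,  0.   ,  0.   ,  1.   ]])}
scene 2551 ((563.4985961914062, 179.22900390625), (201.02609252929688, 111.54147338867188), 15.940068244934082)
housing ((631.9282836914062, 197.9783935546875), (53.88496017456055, 58.55980682373047), 16.29741859436035)
side 2968 ((561.7175903320312, 180.93661499023438), (200.5267791748047, 112.65487670898438), 15.56408405303955)
housing ((629.4345092773438, 200.03819274902344), (54.31791305541992, 61.603904724121094), 13.645943641662598)
```

View pics/crop1.png

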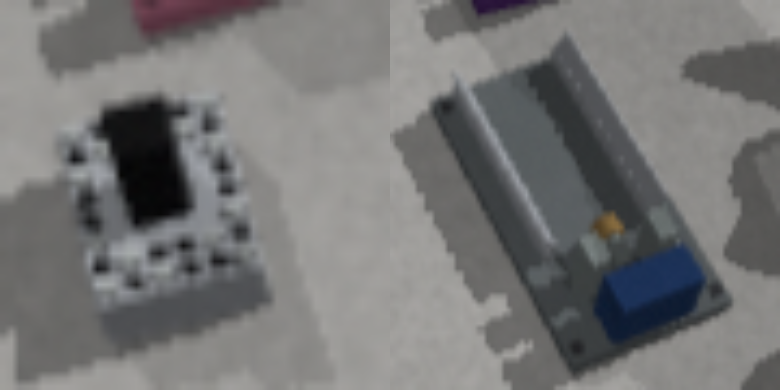

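The left crop shows the block, with the post standing near (145,160). The right crop shows the dock with its channel open towards the robot, brass nose at (608,225) and stops at (595,245) and (665,215). Next I take closer wrist views of both.

```bash
cat >> h.py <<'E'
from scipy.spatial.transform import Rotation as Ro
def wcloud():
    p=np.array(current_position()); R=Ro.from_euler('xyz',current_eef_rot(),degrees=True).as_matrix()
    d=cams.get_image('wrist'); K=np.array(d['mtx']); z=d['range_z']; v,u=np.mgrid[:384,:512]
    a,b=(u-K[0,2]),(v-K[1,2]); r=np.hypot(a,b)+1e-9; t=np.tan(np.minimum(r/K[0,0],1.4))/r*z
    P=np.stack([a*t,b*t,z,np.ones_like(z)],-1)@np.array(d['mount']).T
    W=P[...,:3]@R.T+p; W[z==0]=np.nan
    return d['img'],W
def sel(W,c,rad,lo,hi):
    P=W.reshape(-1,3); P=P[~np.isnan(P[:,0])]
    return P[(np.hypot(*(P[:,:2]-c).T)<rad)&(P[:,2]>lo)&(P[:,2]<hi)]
def rect(P): 
    c,s,a=cv2.minAreaRect((P[:,:2]*1000).astype(np.float32)); return np.round(c,1),np.round(s,1),round(a,2),len(P)
E
python3 - <<'E'
from h import *
env.movep([.50,.163,.26],[180,0,106]); im,W=wcloud(); np.savez('wd.npz',im=im,W=W)
cv2.imwrite('pics/wd.png',cv2.resize(im[...,::-1],(800,600)))
c=[.5627,.18]
print('plate',rect(sel(W,c,.125,.007,.06)),'plate z',np.median(sel(W,c,.05,.006,.018)[:,2]))
env.movep([.45,-.186,.22],[180,0,100.5]); im,W=wcloud(); np.savez('wb.npz',im=im,W=W)
cv2.imwrite('pics/wb.png',cv2.resize(im[...,::-1],(800,600)))
c=[.505,-.176]
print('block',rect(sel(W,c,.06,.018,.034)),'post',rect(sel(W,c,.04,.06,.075)),np.percentile(sel(W,c,.06,.018,.08)[:,2],[20,50,99]),np.median(sel(W,c,.12,-.02,.012)[:,2]))
print(current_time_s())
E
```

```text
plate (array([561.1, 176.9]), array([201. , 110.9]), 16.06, 11132) plate z 0.012681618707599013
block (array([ 502.5, -178.3]), array([78.3, 58.2]), 10.89, 2452) post (array([ 502.5, -178.9]), array([21.8, 22.6]), 10.9, 455) [0.02634791 0.02731068 0.06874693] 0.0006812402068292478
4.3
```

View pics/wd.png

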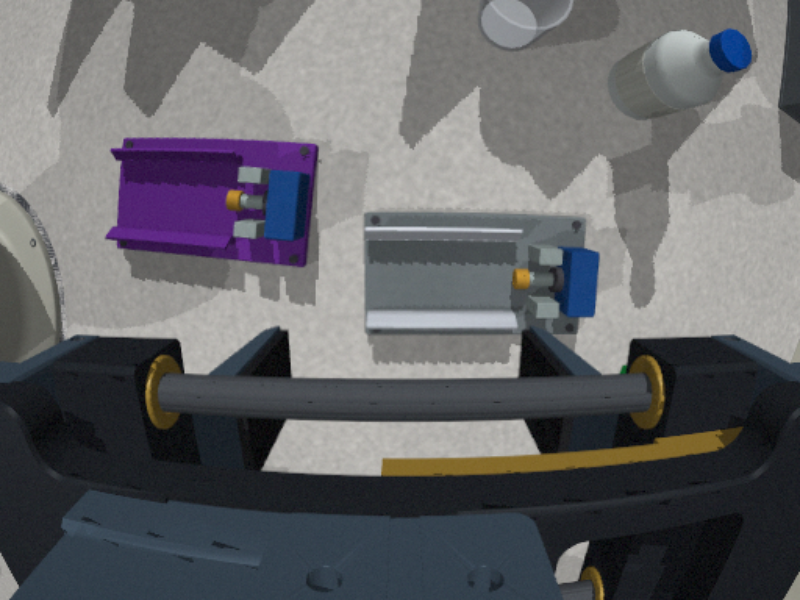

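View pics/wb.png

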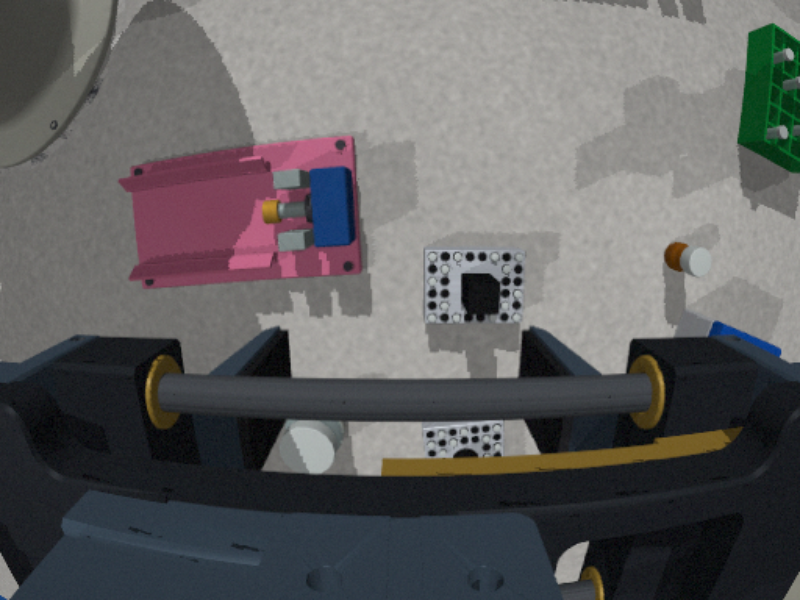

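The wrist views agree with the scene estimates apart from a constant offset of about 2 mm, and that offset cancels if I use the wrist view for both block and dock. Post is at about (480,293) with clear space on both finger sides. In the dock view the nose is at (521,279) and the channel is empty. Now the pick.

```bash
python3 - <<'E'
from h import *
o=[180,0,100.9]; b=[.5025,-.1786]
env.movep(b+[.13],o); env.movel(b+[.052],o,feed=.08)
print('F',np.round(current_contact_force(),2))
fingers.grab(45); print(current_width(),current_grip_force(),np.round(current_contact_force(),2))
env.movel(b+[.18],o,feed=.12); print('lift',current_width(),np.round(current_contact_force(),2))
env.movep([.5294,.1678,.18],[180,0,106.0]); env.wait(.3)
im,W=wcloud(); cv2.imwrite('pics/held.png',cv2.resize(im[...,::-1],(800,600)))
d=cap('scene'); S=cloud(d); print('post',rect(sel(S,[.5294,.1678],.05,.12,.2)))
print(np.round(current_contact_force(),2),np.round(current_ft_torque(),3),current_position(),current_eef_rot(),current_time_s())
E
```

```text
F [-0.24  0.41  0.19]
0.02204012507149671 44.99995172023773 [ 1.11 -0.36  0.31]
lift 0.02162435922249252 [ 0.65 -0.23 -4.82]
post (array([530.5, 168.7]), array([79.3, 59.3]), 16.34, 685)
[-0.16  0.01 -3.97] [ 0.034 -0.134 -0.025] [0.52951733 0.16742068 0.18002101] [1.79997925e+02 1.23292796e-03 1.05964889e+02] 9.9083
```

View pics/held.png

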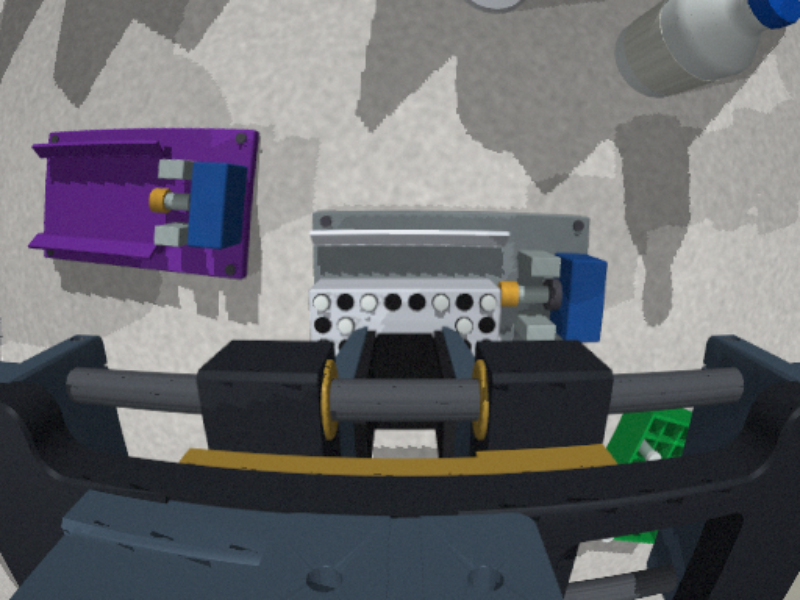

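The block is held level and square over the dock, its top edge at y≈287 px parallel to the rails. The scene camera puts it within 1 mm of the channel's centre line. Set it down.

```bash
python3 - <<'E'
from h import *
o=[180,0,106.0]; p=[.5293,.1683]
env.movel(p+[.095],o,feed=.1); env.wait(.2); f0=np.array(current_contact_force()); print(f0.round(2))
env.movel(p+[.068],o,feed=.05); print((np.array(current_contact_force())-f0).round(2))
z=.067
while z>.058:
    env.movel(p+[z],o,feed=.02); env.wait(.05); f=np.array(current_contact_force())-f0; print(round(z,4),f.round(2))
    if f[2]>4: break
    z-=.0007
print(current_position(),np.round(current_ft_torque(),2),current_width(),current_time_s())
np.save('f0.npy',f0)
d=cap('scene'); S=cloud(d); print(rect(sel(S,p,.055,.03,.043)))
I=d['img'][160:245,260:350,::-1]; cv2.imwrite('pics/set.png',cv2.resize(I,(630,595),interpolation=cv2.INTER_CUBIC))
E
```

```text
[ 0.31  0.32 -4.78]
[-0.48 -0.64  0.18]
0.067 [ 0.33 -0.46  0.76]
0.0663 [ 0.13 -0.88  0.58]
0.0656 [-0.89 -0.04 -0.16]
0.0649 [-1.31 -1.42  0.82]
0.0642 [-0.52 -1.05  0.44]
0.0635 [-3.26 -1.33 11.67]
[0.5293714  0.16832455 0.06403884] [-0.12  0.46 -0.08] 0.0219747310592974 13.6
(array([528. , 167.6]), array([83.2, 82.5]), 17.29, 321)
```

View pics/set.png

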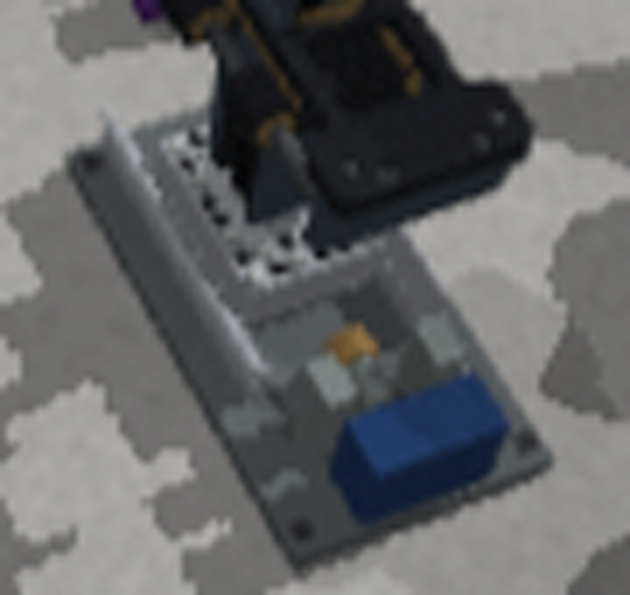

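The block lies on the floor between the rails, and contact came at TCP z = 0.064 as predicted. Slide in with force monitoring.

```bash
python3 - <<'E'
from h import *
o=[180,0,106.0]; p=np.array([.5293,.1683]); f0=np.load('f0.npy'); a=np.radians(16.0); u=np.array([np.cos(a),np.sin(a)]); n=np.array([-u[1],u[0]])
def go(s,feed):
    env.movel(list(p+s*u)+[.0640],o,feed=feed); env.wait(.05)
    f=np.mean([np.array(current_contact_force())-f0 for _ in range(3)],0); q=np.array(current_position()); e=q[:2]-p
    print(round(s*1e3,1),'act %.2f lat %.2f z %.2f'%(e@u*1e3,e@n*1e3,q[2]*1e3),'F %.1f lat %.1f z %.1f'%(f[:2]@u,f[:2]@n,f[2]),'Mz %.2f'%current_ft_torque()[2]); return -f[:2]@u,abs(f[:2]@n)
for s in (.010,.020,.026,.030,.034): 
    F=go(s,.03)
    if F[0]>25 or F[1]>20: break
else:
    while s<.046:
        s+=.0008; F=go(s,.015)
        if F[0]>24 or F[1]>20: break
print(current_eef_rot(),current_width(),current_time_s())
E
```

```text
10.0 act 10.28 lat -0.03 z 64.07 F 0.9 lat -0.1 z 3.0 Mz 0.07
20.0 act 20.27 lat 0.01 z 64.06 F 1.9 lat -0.2 z 4.5 Mz 0.02
26.0 act 25.80 lat 0.00 z 64.04 F -2.0 lat -0.2 z 7.4 Mz -0.01
30.0 act 28.29 lat 0.03 z 64.08 F -12.0 lat -1.9 z 18.6 Mz -0.10
34.0 act 31.79 lat 0.03 z 64.11 F -15.0 lat -1.2 z 21.8 Mz -0.04
34.8 act 31.89 lat 0.05 z 64.15 F -18.4 lat -2.4 z 28.0 Mz 0.03
35.6 act 32.56 lat 0.06 z 64.15 F -19.3 lat -1.8 z 26.7 Mz -0.04
36.4 act 33.28 lat 0.05 z 64.16 F -20.3 lat -2.8 z 28.1 Mz -0.08
37.2 act 34.00 lat 0.04 z 64.16 F -19.8 lat -1.3 z 29.0 Mz -0.01
38.0 act 34.71 lat 0.04 z 64.16 F -20.5 lat -1.3 z 29.0 Mz -0.04
38.8 act 35.44 lat 0.02 z 64.18 F -21.6 lat -2.3 z 30.4 Mz -0.05
39.6 act 36.20 lat 0.02 z 64.20 F -21.0 lat -2.3 z 30.2 Mz -0.07
40.4 act 36.90 lat 0.04 z 64.18 F -22.1 lat -1.1 z 30.5 Mz -0.03
41.2 act 37.63 lat 0.03 z 64.20 F -22.8 lat -2.2 z 30.9 Mz -0.04
42.0 act 38.33 lat 0.00 z 64.19 F -23.0 lat -2.5 z 31.6 Mz -0.03
42.8 act 39.06 lat 0.04 z 64.18 F -24.4 lat -1.1 z 32.0 Mz -0.07
[-1.79615709e+02 -2.75949314e-03  1.06010249e+02] 0.021763729123787427 19.0833
```

Not home yet. The lever arm between grip and plunger tilts the tool 0.4° nose-down, which is what raises the vertical force. I'll trim the tilt and continue.

```bash
cat > push.py <<'E'
from h import *
p=np.array([.5293,.1683]); f0=np.load('f0.npy'); a=np.radians(16.0); u=np.array([np.cos(a),np.sin(a)]); n=np.array([-u[1],u[0]])
def go(s,roll,z,feed=.015):
    env.movel(list(p+s*u)+[z],[roll,0,106.0],feed=feed); env.wait(.08)
    f=np.mean([np.array(current_contact_force())-f0 for _ in range(3)],0); q=np.array(current_position()); e=q[:2]-p; r=current_eef_rot()
    print(round(s*1e3,1),'act %.2f lat %.2f z %.2f'%(e@u*1e3,e@n*1e3,q[2]*1e3),'F %.1f lat %.1f z %.1f'%(f[:2]@u,f[:2]@n,f[2]),'roll %.2f yaw %.2f'%(r[0]%360,r[2]),'M',np.round(current_ft_torque(),2)); return -f[:2]@u,e@u*1e3
E
python3 - <<'E'
from push import *
go(.0428,179.8,.0640); go(.0428,179.6,.0641); go(.0428,179.6,.0644)
s=.0428; last=None
while s<.047:
    s+=.0006; F,x=go(s,179.6,.0644)
    if F>27 or (last is not None and x-last<.2): break
    last=x
print(current_time_s())
E
```

```text
42.8 act 39.04 lat 0.04 z 64.09 F -22.4 lat -2.7 z 30.4 roll 180.19 yaw 106.01 M [-1.41  3.52 -0.07]
42.8 act 38.99 lat 0.02 z 64.01 F -21.0 lat -2.0 z 27.8 roll 180.00 yaw 106.01 M [-1.44  3.54 -0.09]
42.8 act 39.07 lat 0.03 z 64.04 F -19.8 lat -3.1 z 22.2 roll 180.00 yaw 106.01 M [-1.35  3.26 -0.05]
43.4 act 39.35 lat 0.02 z 64.05 F -21.0 lat -1.6 z 24.2 roll 180.03 yaw 106.01 M [-1.43  3.56  0.03]
44.0 act 39.92 lat 0.01 z 64.02 F -21.7 lat -2.2 z 24.0 roll 180.04 yaw 106.01 M [-1.43  3.61 -0.09]
44.6 act 40.49 lat 0.01 z 64.06 F -22.9 lat -1.9 z 24.7 roll 180.04 yaw 106.01 M [-1.46  3.66 -0.08]
45.2 act 40.82 lat 0.05 z 64.06 F -24.0 lat -1.5 z 25.3 roll 180.07 yaw 106.01 M [-1.55  3.91 -0.02]
45.8 act 40.90 lat 0.04 z 64.10 F -27.5 lat -2.6 z 30.2 roll 180.12 yaw 106.01 M [-1.74  4.4  -0.16]
21.75
```

```bash
python3 - <<'E'
from push import *
def mz(k=8):
    v=[]
    for _ in range(k): env.wait(.03); v.append(current_ft_torque()[2])
    print('   Mz %.3f +- %.3f'%(np.mean(v),np.std(v)/k**.5))
mz()
for s in (.0464,.0470,.0476):
    F,x=go(s,179.5,.0644); mz()
    if F>33: break
d=cap('scene'); cap('side'); print(current_time_s())
I=d['img'][160:245,260:350,::-1]; J=np.load('side.npz')['img'][195:270,150:265,::-1]
cv2.imwrite('pics/home.png',np.hstack([cv2.resize(I,(380,380),interpolation=cv2.INTER_CUBIC),cv2.resize(J,(420,380),interpolation=cv2.INTER_CUBIC)]))
E
```

```text
Mz -0.097 +- 0.012
46.4 act 40.89 lat 0.06 z 64.07 F -29.5 lat -3.0 z 32.9 roll 180.09 yaw 106.01 M [-1.98  4.92 -0.13]
   Mz -0.133 +- 0.014
47.0 act 40.96 lat 0.09 z 64.10 F -34.1 lat -3.6 z 37.4 roll 180.14 yaw 106.01 M [-2.15  5.5  -0.09]
   Mz -0.158 +- 0.010
23.3167
```

View pics/home.png

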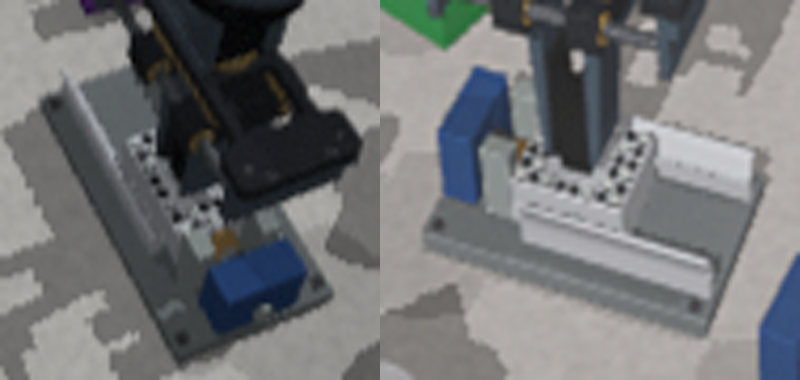

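Both views show the block's leading face at the stop posts (left stop at (198,240), scene crop; (497,175), side crop). The advance has stopped at 40.9 mm while force keeps climbing, so it is at the hard stop. I'll check squareness with a small yaw sweep and ease off the downward load.

```bash
python3 - <<'E'
from push import *
def yaw(y,s=.0467,z=.0648,roll=179.4):
    env.movel(list(p+s*u)+[z],[roll,0,y],feed=.01); env.wait(.1); v=[];f=[]
    for _ in range(6): env.wait(.03); v.append(current_ft_torque()[2]); f.append(np.array(current_contact_force())-f0)
    f=np.mean(f,0); q=np.array(current_position()); r=current_eef_rot(); e=q[:2]-p
    print(y,'Mz %.3f'%np.mean(v),'F %.1f %.1f %.1f'%(f[:2]@u,f[:2]@n,f[2]),'act %.2f z %.2f roll %.2f yaw %.2f'%(e@u*1e3,q[2]*1e3,r[0]%360,r[2]))
for y in (106,105.7,105.4,105.1,105.4,105.7,106,106.3,106.6,106.3,106): yaw(y)
print(current_width(),current_time_s())
E
```

```text
106 Mz -0.219 F -29.4 -2.8 27.3 act 40.91 z 64.07 roll 180.03 yaw 106.01
105.7 Mz 0.049 F -29.2 -1.7 26.9 act 40.94 z 64.04 roll 180.02 yaw 105.72
105.4 Mz 0.424 F -29.5 -1.4 27.1 act 40.93 z 64.03 roll 180.03 yaw 105.45
105.1 Mz 0.707 F -29.2 -0.8 27.0 act 40.94 z 64.06 roll 180.02 yaw 105.16
105.4 Mz 0.326 F -29.1 -1.4 27.0 act 40.98 z 64.07 roll 180.02 yaw 105.44
105.7 Mz -0.047 F -29.0 -1.7 27.4 act 40.95 z 64.04 roll 180.02 yaw 105.72
106 Mz -0.423 F -28.9 -1.9 26.6 act 40.96 z 64.05 roll 180.02 yaw 105.99
106.3 Mz -0.712 F -29.1 -2.1 26.7 act 40.96 z 64.05 roll 180.02 yaw 106.27
106.6 Mz -0.884 F -29.6 -3.0 27.0 act 40.94 z 64.03 roll 180.02 yaw 106.57
106.3 Mz -0.631 F -30.1 -2.7 27.0 act 40.93 z 64.03 roll 180.03 yaw 106.28
106 Mz -0.298 F -29.5 -2.3 26.8 act 40.93 z 64.05 roll 180.03 yaw 106.00
0.0215839353843105 29.3667
```

Mz crosses zero at yaw ≈ 105.75 with about 1 N·m/deg of stiffness, so the block is bearing on both posts. I'll settle there, confirm the readings hold, and hand in.

```bash
python3 - <<'E'
from push import *
env.movel(list(p+.0467*u)+[.0648],[179.4,0,105.75],feed=.01)
for _ in range(2):
    env.wait(.5); f=np.array(current_contact_force())-f0; q=np.array(current_position()); print((f[:2]@u).round(1),f[2].round(1),current_ft_torque()[2],((q[:2]-p)@u*1e3).round(2),current_eef_rot(),current_grip_force())
print(current_time_s()); print(job.sign_off())
E
```

```text
-28.9 27.3 -0.057168688177188565 40.98 [-1.79978969e+02 -1.31650764e-02  1.05765771e+02] 45.00991344451904
-29.1 27.3 -0.060582438547844224 40.97 [-1.79977330e+02 -1.18924359e-02  1.05767678e+02] 45.009952783584595
30.6167
the job is handed in; nothing more can be done
None
```

The block is fully home in the grey dock, square against both stop posts by the force and torque readings, and I handed the job in at 30.6 s with the gripper still holding it there at about 29 N.

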